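# Book in a sample: row up its cup, then show its tube to the bar-code reader

### The arm

A 6-joint arm with a two-finger parallel gripper is mounted at the origin on a cart in front of the work surface, level with it; the furniture and walls round the work are solid. World frame = base frame: x ahead of the robot, y to its left, z up, the work surface at z = 0. Lengths are in m, angles in rad, forces in N, time in s.
With the tool pointing down it reaches from about 0.25 to 0.775 m from the base axis. Payload 8.9 kg.
Tool frame: the origin (TCP) lies on the centre line of the jaws, within the pads' length; the fingertips stand 8 mm ahead of it and the grasp point (between the pads) lies 11 mm behind it; x points along the fingers, y is the direction in which the jaws open and shut, and the axes are right-handed (so a half turn about x gives the same grasp; the last joint's range is limited). The gripper opens to 85 mm and grips with 20 to 120 N. Pads are 22 mm wide; open, the fingers measure 114 mm over their backs; the gripper's body (76 mm by 85 mm) begins 54 mm behind the grasp point. The pads swing forward as they close: fully open they stand 13 mm farther back than shut.
Start: joints at [-1.409, 0.291, -0.153, 1.127, 0, 1.431], TCP at [0.156, -0.501, 0.239] pointing down, gripper open.
Joint ranges: [-2.52, 2.52], [-0.91, 1.74], [-1.3, 1.37], [-1.96, 2.02], [-1.52, 1.47], [-3.14, 3.14]. Speed limits (rad/s): [2.22, 2.22, 2.79, 3.14, 3.14, 3.14].

### API

Orientations are given as a unit quaternion [w, x, y, z].
In Python, from cell import bot, eyes, ticket gives the robot as it stands.
- The arm moves only by the tool play_rows, never from a script. Its argument "deltas" is a list of rows, each a list of 7 numbers: the shift along the tool's x, y, z in units of 40 mm (1.0 is 40 mm), then the turn, a rotation vector about the tool's x, y, z in units of 10 degrees (1.0 is 10 degrees), then the opening, from 0 (shut) to 1 (fully open). A call has 1 to 12 rows; each row shifts and turns the commanded pose from where the row before left it, along the tool's axes as they then stand; what a row does not reach is not made up. A row lasts 1/8 s, in which the tool goes at most 62.5 mm and 10.7 degrees, less where a joint would pass 70% of its speed; a pose out of reach is approached as far as the arm can. A call is refused whole if a number of a shift passes 1 or a number of a turn 1, either way. A call with a gripper value outside its range is refused whole. The fingers move at their own pace and stop on an object; the grip force is fixed at half the most. Time passes only in rows, so rows that do not move let the fingers close. It gives the time, the measured TCP pose, the force and the opening at its end, in the units of the state.
- bot.sense(): the state, without advancing time (a new reading comes with each control period).
- eyes.snapshot(name): name is "side" or "top"; returns the picture (400x640x3 uint8, red, green, blue); there is no depth.
- eyes.camera_params(name): a dict with "fx", "fy", "cx", "cy" (pixels), "k1" (the pictures are not rectified: a ray, as slopes to the right and down, at radius r is drawn at 1 + k1 r^2 times it, then the intrinsics apply), "eye" and "attitude" of the camera in the world. Camera axes: x right, y down, z forward; pixel columns grow to the right and rows downward; lengths in m; the calibration is good to about 2 mm. A picture is of the moment at which its call begins. camera_params takes no time and is no camera call.
- ticket.hand_in(): hands the job in, once; it reports no verdict.
The state is a dict: "time": time; "joint_pos": joint angles; "joint_velocities": joint speeds; "joint_efforts": joint torques, N m; "eef_pos": TCP position; "tool_rot": TCP orientation; "ft_force": force on the tool from outside, world axes, zero at the start; "ft_torque": the same for the moment, N m; "gripper_width": opening from 0.0 (shut) to 1.0 (fully open).
Only numpy, scipy, OpenCV 4.12 (cv2) and the standard library are available. Lean on these libraries where they do the work, as an engineer would, in place of code of your own. Each camera call takes 0.05 s, during which the arm holds its last target.

### The job

Book in the sample: first set the yellow-lidded cup upright on the free round mat on the low shelf, so that the three cups stand in one neat row, and let it go. Then draw the purple-capped tube up out of the aluminium block, lean it over to about 45 degrees, cap up, and hold it raised with the middle of its label straight in front of the ball-shaped bar-code reader's lens, level with it and about 8 cm away; finish while still holding it there. Do not tip any cup, leave the red-capped tube and the other two cups where they are, and do not bump the reader.

Things in the scene. Friction and masses are not known exactly. Their poses are not given: they have to be found in the camera images.
- cup_b: yellow-lidded white sample cup, 49 mm across the lid, 42 mm across the body, 60 mm tall, 60 g; the lid is the top 15 mm. Starts upright on the desk between shelf and block. Origin: centre of the underside, z up.
- cup_a: red-lidded cup of the same size, standing on the shelf. Origin: centre of the underside.
- cup_c: white-lidded cup of the same size, standing on the shelf. Origin: centre of the underside.
- cup_shelf: low white shelf board, 84 x 206 mm, fixed, its top 30 mm above the desk, with a dark lip along the back (local +x) that stands 15 mm above the board. Its three cup places lie 62 mm apart along its local y, 4 mm to the front of its centre line. Origin: centre of the underside; x to the back, y along the row.
- place_mat: flat round mat, 48 mm across, blue with a yellow middle, fixed on the shelf at the one free place of the three (left, middle or right). Origin: its centre, at the shelf's top surface.
- tube_block: fixed aluminium block, 67 x 150 x 50 mm (height 50) with three square holes, 15 mm wide,, 42 mm deep, in one row along its local y at y = -45, 0 and +45 mm, local x = 0. The purple-capped tube stands in one, a red-capped tube in another, and a flat black rubber plug (4 mm high) closes the third. Origin: centre of the underside; x to the back, y along the row, z up.
- tube_6: the purple-capped sample tube, 85 mm long, 12 g; body 13 mm across, cap (top 16 mm) 17 mm across. It stands loosely in one of the three holes, its foot 8 mm above the desk, so its cap top is 93 mm above the desk and 43 mm above the block; it may lean a few degrees. Origin: its foot; z along the tube to the cap.
- tube_0: the red-capped tube of the same size in another hole of the block. Origin: its foot.
- label (a point): the middle of the purple-capped tube's label: on the tube's axis, 40 mm from its foot and 45 mm from the top of its cap.
- ball_scanner: black bar-code reader, fixed on the desk: a ball 78 mm across, its centre 116 mm above the desk, on a foot 95 mm across; 156 mm tall. Origin: centre of the underside; the lens looks along its local -x, level.
- lens (a point): the lens: the point of the ball 40 mm from the ball's centre along the reader's local -x, 116 mm above the desk.
- reading_spot (a point): the point where the label is to be held: level with the lens and 80 mm in front of it.
Things that resemble listed ones, but are neither listed nor needed, are in the scene too. What is meant by the cup_b is not black, and is the smaller of those in its own colour.

How it is judged:
On the way, in this order (a step that is already met when the one before it is completed fails the run):
1. the yellow-lidded cup stands upright on the mat in the row, released (horizontal distance between cup_b and place_mat below 0.012 m and height (world z) of cup_b between 0.026 and 0.036 m and angle between cup_b's own z axis and vertical below 0.08 rad and contact force between cup_b and the fingers below 0.1 N and linear speed of cup_b below 0.02 m/s), for 0.2 s.
2. the purple-capped tube is drawn clear of the block (height (world z) of tube_6 above 0.056 m and contact force between tube_6 and tube_block below 0.05 N and contact force between tube_6 and the fingers above 0.5 N), for 0.1 s.
At the end, for the whole second after the job is handed in: Yellow cup released, upright (4 degrees), within 12 mm of the mat's centre; other cups within 15 mm of their starts. Tube held still in the fingers alone, leaning 30 to 60 degrees, cap up, foot over 30 mm high, label within 35 mm of the reading spot 80 mm before the lens (all of step 1 and distance of each of cup_a, cup_c from where it was at the start of the episode below 0.015 m and distance between label and reading_spot below 0.035 m and angle between tube_6's own z axis and vertical between 0.52 and 1.05 rad and height (world z) of tube_6 above 0.03 m and contact force between tube_6 and the fingers above 0.5 N and contact force between tube_6 and ball_scanner below 0.1 N and linear speed of tube_6 below 0.03 m/s and angular speed of tube_6 below 0.3 rad/s and contact force between tube_6 and tube_block below 0.1 N); the arm keeps its last pose, push and grip.
It fails at once if another cup is shoved by more than 15 mm (distance of any of cup_a, cup_c from where it was at the start of the episode above 0.015 m).
It fails at once if a cup is tipped beyond 30 degrees (angle between any of cup_a, cup_b, cup_c's own z axis and vertical above 0.52 rad).
It fails at once if the red-capped tube is moved by more than 15 mm (distance of tube_0 from where it was at the start of the episode above 0.015 m).
It fails at once if the reader is bumped (over 4 N) (contact force between ball_scanner and the arm above 4 N or contact force between ball_scanner and the fingers above 4 N or contact force between ball_scanner and tube_6 above 4 N).
It also fails if it takes over 48 s, if anything falls off the work surface, if the arm or the gripper's body presses on something with over 40 N, if the wrist force passes 120 N, or if a joint passes its speed limit or range.

## Working session

There is one attempt and no reset: what is moved stays moved. The work goes in short steps, Python scripts to look and compute and a tool call to move; the robot and the scene stay as the last step left them, time stands still between calls to the robot, and variables do not carry over. Pictures are saved under pics/ and viewed, and the job is handed in when it is done.

Besides the shell and the picture viewer there is one more tool, called as a command line: name --pt "numbers of a row" for each row, then --argument value for the rest. play_rows: Moves the arm, as the interface text tells. Its arguments: {"type":"object","properties":{"deltas":{"type":"array"}},"required":["deltas"]}

```bash
mkdir -p pics; ls
python3 - <<'E'
from cell import bot, eyes, ticket
import cv2
for n in("side","top"):
    im=eyes.snapshot(n); cv2.imwrite(f"pics/{n}0.png",im[:,:,::-1]); print(n,eyes.camera_params(n))
print(bot.sense())
E
```

```text
pics
side {'fx': 411.03636062334493, 'fy': 411.03636062334493, 'cx': 318.9538041465313, 'cy': 192.1609051402872, 'k1': -0.045341438120690504, 'eye': array([0.34663923, 0.73621732, 0.64072512]), 'attitude': array([ 0.07468236, -0.11788293,  0.87330055, -0.46676793])}
top {'fx': 416.81193276805794, 'fy': 416.81193276805794, 'cx': 322.78746056660333, 'cy': 197.30966828952023, 'k1': -0.08424428873737565, 'eye': array([ 0.53329858, -0.07724892,  1.16702267]), 'attitude': array([ 0.02927621, -0.7005403 ,  0.71290804, -0.01217845])}
{'time': 0.1, 'joint_pos': array([-1.40929029e+00,  2.91242925e-01, -1.54034709e-01,  1.12671641e+00,
        1.48883938e-06,  1.43150222e+00]), 'joint_velocities': array([ 7.31247806e-05, -1.63139483e-03,  1.74210747e-03,  2.73606811e-03,
        4.46291792e-04, -2.54550156e-04]), 'joint_efforts': array([ 1.97143809e-04, -5.37977672e+01,  3.31919646e+01,  9.31436109e-03,
       -2.67645246e-04,  7.69575252e-06]), 'eef_pos': array([ 0.15549411, -0.50104263,  0.2387859 ]), 'tool_rot': array([-0.10552497, -0.6991201 , -0.10637184,  0.69912845]), 'ft_force': array([-0.35345966, -0.20190578,  1.09639915]), 'ft_torque': array([ 0.00593454, -0.01443396, -0.00539807]), 'gripper_width': 1.0026590819260286}
```

View pics/top0.png

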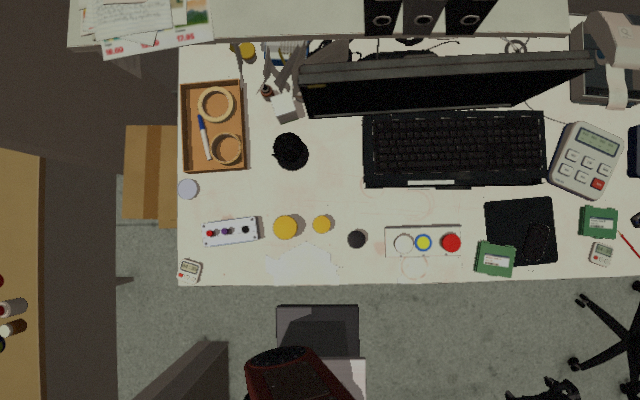

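View pics/side0.png

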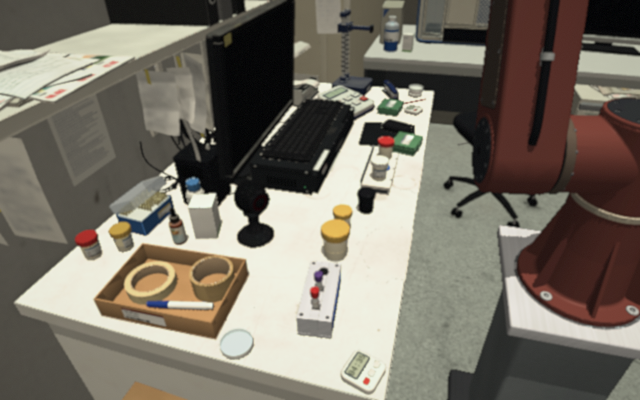

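Top view: the yellow-lid candidates are a big one at (286,227), a small one at (321,224) and an amber jar at (247,50). The black cup at (357,239) is ruled out. The mat is at (423,243), in the middle between the white lid (403,243) and the red lid (451,243). The block is at (230,231), with red at 210, purple at 227 and the plug at 245. The reader is at (290,150). My choice is the small one at (321,224), which I'll check in a crop.

```bash
cat > h.py <<'E'
import numpy as np, cv2
from scipy.spatial.transform import Rotation as R
from cell import bot, eyes, ticket
def rot(q): return R.from_quat([q[1],q[2],q[3],q[0]])
P={n:eyes.camera_params(n) for n in("side","top")}
def ray(n,u,v):
    p=P[n]; x=(u-p['cx'])/p['fx']; y=(v-p['cy'])/p['fy']
    rd=np.hypot(x,y); r=rd
    for _ in range(20): r=rd/(1+p['k1']*r*r)
    s=r/rd if rd>0 else 1
    return p['eye'],rot(p['attitude']).apply([x*s,y*s,1])
def onz(n,u,v,z):
    e,d=ray(n,u,v); return e+d*(z-e[2])/d[2]
def proj(n,X):
    p=P[n]; c=rot(p['attitude']).inv().apply(np.array(X)-p['eye']); x,y=c[0]/c[2],c[1]/c[2]; k=1+p['k1']*(x*x+y*y)
    return np.array([p['cx']+p['fx']*x*k,p['cy']+p['fy']*y*k])
def tri(a,b):
    (e1,d1),(e2,d2)=ray("top",*a),ray("side",*b)
    A=np.stack([d1,-d2],1); t=np.linalg.lstsq(A,e2-e1,rcond=None)[0]
    p,q=e1+d1*t[0],e2+d2*t[1]; return (p+q)/2,np.linalg.norm(p-q)
def crop(n,name,x0,y0,x1,y1,s):
    im=eyes.snapshot(n)[y0:y1,x0:x1,::-1]; cv2.imwrite("pics/"+name,cv2.resize(im,None,fx=s,fy=s,interpolation=cv2.INTER_CUBIC))
def blobs(im,lo,hi,box,amin=15):
    x0,y0,x1,y1=box
    h=cv2.cvtColor(im[y0:y1,x0:x1],cv2.COLOR_RGB2HSV); m=cv2.inRange(h,np.array(lo),np.array(hi))
    n,l,s,c=cv2.connectedComponentsWithStats(m)
    return [(c[i]+[x0,y0],s[i][:5].tolist()) for i in range(1,n) if s[i][4]>=amin]
E
python3 - <<'E'
from h import *
crop("top","t1.png",190,120,470,270,2.8)
crop("side","s1.png",220,120,430,340,2.7)
t=cv2.imread("pics/top0.png")[:,:,::-1].copy(); s=cv2.imread("pics/side0.png")[:,:,::-1].copy()
for nm,lo,hi in(("yel",(18,120,100),(32,255,255)),("blue",(95,80,60),(125,255,255)),("red",(0,150,80),(6,255,255)),("red2",(174,150,80),(180,255,255)),("pur",(126,60,30),(155,255,255))):
    print(nm); 
    for b in blobs(t,lo,hi,(195,200,470,270),8): print(" t",b)
    for b in blobs(s,lo,hi,(230,120,430,340),8): print(" s",b)
for u,v,z in((321,224,.06),(286,227,.06),(423,243,.03),(403,243,.09),(451,243,.09),(227,231,.093),(290,150,.15)): print((u,v),onz("top",u,v,z))
E
```

```text
yel
 t (array([284.97560976, 226.96008869]), [78, 15, 25, 24, 451])
 t (array([321.34016393, 224.        ]), [118, 16, 18, 17, 244])
 t (array([423.        , 242.33663366]), [223, 37, 11, 11, 101])
 s (array([337.31691079, 225.03861518]), [92, 85, 30, 38, 751])
 s (array([232.        , 270.13333333]), [0, 146, 4, 10, 15])
blue
 t (array([422.28235294, 242.01176471]), [220, 34, 17, 17, 85])
red
 t (array([209.04545455, 232.95454545]), [12, 31, 5, 5, 22])
 t (array([450.80534351, 242.53816794]), [247, 34, 19, 18, 262])
 s (array([385.94405594, 141.03496503]), [148, 16, 16, 11, 143])
 s (array([314.41935484, 291.69354839]), [81, 167, 8, 11, 62])
red2
pur
 t (array([224.4137931 , 230.89655172]), [26, 29, 8, 5, 29])
 s (array([318.50793651, 275.0952381 ]), [85, 150, 9, 11, 63])
(321, 224) [ 0.52770679 -0.04507872  0.06      ]
(286, 227) [0.52124437 0.04814371 0.06      ]
(423, 243) [ 0.4710459 -0.3204294  0.03     ]
(403, 243) [ 0.47534105 -0.25601449  0.09      ]
(451, 243) [ 0.47282881 -0.38014335  0.09      ]
(227, 231) [0.51346979 0.19852514 0.093     ]
(290, 150) [0.71174504 0.02589221 0.15      ]
```

View pics/t1.png

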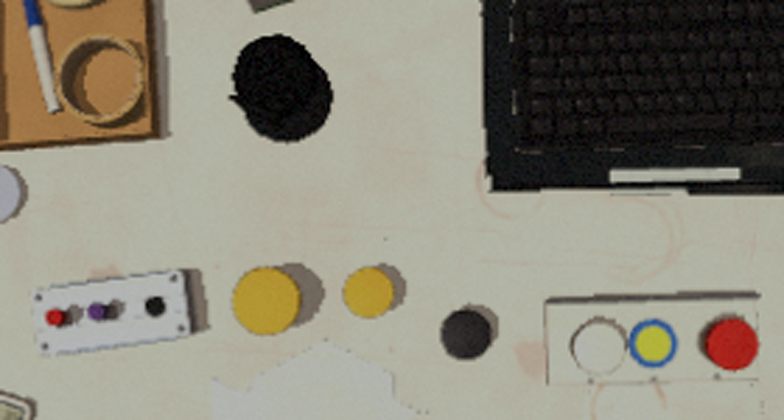

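View pics/s1.png

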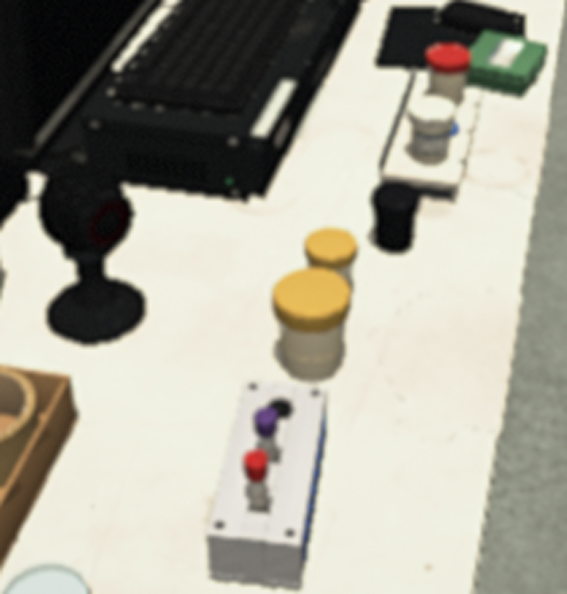

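The crops show the small yellow lid is clearly smaller than its neighbour and not black, so the choice stands. I can see a red lens ring on the reader at about side (260,202). Next I'll measure the reader in detail.

Run:
```python
from h import *
t=cv2.imread("pics/top0.png"); s=cv2.imread("pics/side0.png")
def enh(im,x0,y0,x1,y1,k):
    c=im[y0:y1,x0:x1].astype(float); c=255*np.clip(c/90,0,1)**.6
    return cv2.resize(c.astype(np.uint8),None,fx=k,fy=k,interpolation=cv2.INTER_NEAREST)
a=enh(t,265,125,315,175,8); b=enh(s,225,165,285,255,6)
H=max(a.shape[0],b.shape[0]); z=np.zeros((H,a.shape[1]+b.shape[1],3),np.uint8); z[:a.shape[0],:a.shape[1]]=a; z[:b.shape[0],a.shape[1]:]=b
cv2.imwrite("pics/reader.png",z)
```

```text
(no output)
```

View pics/reader.png

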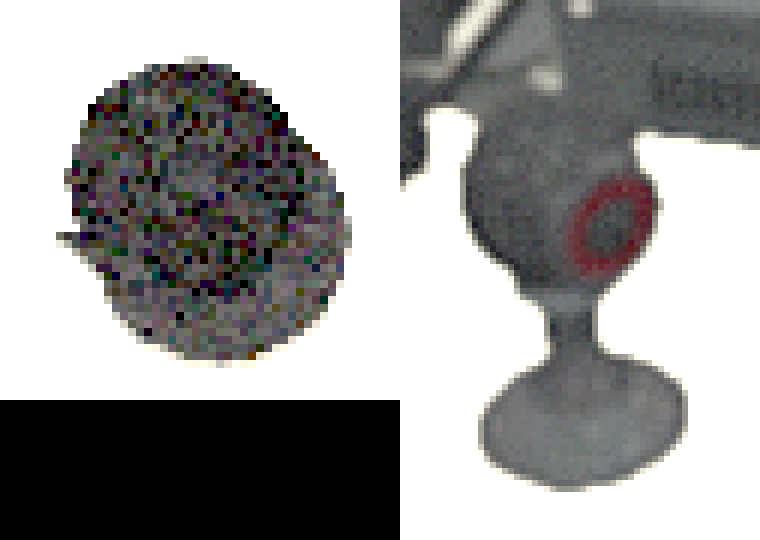

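Run:
```python
from h import *
print("lens(z)",onz("side",260.5,202.8,.116))
print("ball top",onz("top",288.8,147.6,.116),"foot side",onz("side",255.8,235.8,.008))
fu,fv=265+227/8,125+235/8
print("foot top",fu,fv,onz("top",265+229/8,125+239/8,.008))
# ball pixel extents side: left edge 465, lens protrudes right 655
c=onz("top",288.8,147.6,.116)
for x in (c,): print("ball in side",proj("side",x), 400+6*(proj("side",x)[0]-225),6*(proj("side",x)[1]-165))
t=cv2.imread("pics/top0.png")[:,:,::-1]
# block
g=t[195:265,195:265]
cap=onz("top",224.4,230.9,.085);print("cap",cap)
print("tri cap",tri((224.4,230.9),(318.5,275.1)))
print("redtri",tri((209,233),(314.4,291.7)),onz("top",209,233,.085), "plug",onz("top",190+155/2.8,120+306/2.8,.052))
for p in ((38,297),(178,275),(187,330),(45,350)): print("screw",onz("top",190+p[0]/2.8,120+p[1]/2.8,.05))
for p in ((547,303),(757,296),(757,381),(547,386)): print("shelf",onz("top",190+p[0]/2.8,120+p[1]/2.8,.03))
print("mat",onz("top",422.7,242.3,.03)); print("cup", onz("top",321.3,223.5,.06))
print("side lids"); 
for n,X in (("cup",onz("top",321.3,223.5,.06)),("mat",onz("top",422.7,242.3,.03))): print(n,proj("side",X))
for a in ((598,346),(731,344)): print("lids",onz("top",190+a[0]/2.8,120+a[1]/2.8,.09))
```

```text
lens(z) [0.68964492 0.05296403 0.116     ]
ball top [0.7239755  0.03234899 0.116     ] foot side [0.71714542 0.04437113 0.008     ]
foot top 293.375 154.375 [0.72258031 0.03021919 0.008     ]
ball in side [250.15378605 195.66399216] 550.922716282991 183.9839529622496
cap [0.5136734  0.20748791 0.085     ]
tri cap (array([0.51244527, 0.20686342, 0.08608423]), np.float64(0.0025829225224209724))
redtri (array([0.50783337, 0.24813497, 0.0857314 ]), np.float64(0.0018236362453000166)) [0.50869593 0.24860253 0.085     ] plug [0.51664558 0.15894243 0.052     ]
screw [0.52684281 0.27409344 0.05      ]
screw [0.54608476 0.13676078 0.05      ]
screw [0.49317264 0.12852343 0.05      ]
screw [0.47556983 0.26740758 0.05      ]
shelf [ 0.51306722 -0.21897406  0.03      ]
shelf [ 0.51588152 -0.42418622  0.03      ]
shelf [ 0.43345773 -0.42171226  0.03      ]
shelf [ 0.43284362 -0.21715054  0.03      ]
mat [ 0.47295801 -0.31966108  0.03      ]
cup [ 0.52901793 -0.04589668  0.06      ]
side lids
cup [340.616164   208.47386216]
mat [380.70837245 166.72587544]
lids [ 0.47384797 -0.25745048  0.09      ]
lids [ 0.47319184 -0.38033964  0.09      ]
```

The reader numbers are consistent: lens to ball centre comes out at 40 mm, facing (-0.86, 0.51), so the reading spot is about (0.621, 0.094, 0.116). Next, the tool frame.

```bash
cat >> h.py <<'E'
def state():
    s=bot.sense(); r=rot(s['tool_rot']); return s,r
def go(target,Rt=None):
    "remaining move in tool axes: units 40mm, rotvec in 10 deg"
    s,r=state(); d=r.inv().apply(np.array(target)-s['eef_pos'])/.04
    o=None if Rt is None else np.degrees((r.inv()*Rt).as_rotvec())/10
    print("t",s['time'],"pos",s['eef_pos'].round(4),"w",round(s['gripper_width'],3),"F",s['ft_force'].round(1),"j",s['joint_pos'].round(2)); print("axes\n",r.as_matrix().round(3)); print("shift units",d.round(2),"turn units",None if o is None else o.round(2))
def tool(xa,ya):
    xa=np.array(xa,float);xa/=np.linalg.norm(xa);ya=np.array(ya,float);ya-=xa*(ya@xa);ya/=np.linalg.norm(ya)
    return R.from_matrix(np.stack([xa,ya,np.cross(xa,ya)],1))
E
python3 - <<'E'
from h import *
go([.529,-.046,.14],tool([0,0,-1],[1,0,0])); go([.529,-.046,.14],tool([0,0,-1],[-1,0,0]))
E
```

```text
t 0.2 pos [ 0.1555 -0.5012  0.2389] w 1.001 F [-0.5  0.1 -0.5] j [-1.41  0.29 -0.15  1.13  0.    1.43]
axes
 [[-0.     0.296 -0.955]
 [ 0.001 -0.955 -0.296]
 [-1.    -0.001 -0.   ]]
shift units [  2.48  -8.1  -12.29] turn units [-7.28 -0.    0.  ]
t 0.2 pos [ 0.1555 -0.5012  0.2389] w 1.001 F [-0.5  0.1 -0.5] j [-1.41  0.29 -0.15  1.13  0.    1.43]
axes
 [[-0.     0.296 -0.955]
 [ 0.001 -0.955 -0.296]
 [-1.    -0.001 -0.   ]]
shift units [  2.48  -8.1  -12.29] turn units [10.72  0.    0.  ]
```

```bash
cat >> h.py <<'E'
def rows(target,Rt,n,w):
    "straight line in n equal rows: print shift/turn per row in current tool axes"
    s,r=state(); d=(np.array(target)-s['eef_pos'])/n/.04; rv=(r.inv()*Rt).as_rotvec()/n
    for k in range(n):
        print([*(r.inv().apply(d)).round(2).tolist(),*(np.degrees(rv)/10).round(2).tolist(),w]); r=r*R.from_rotvec(rv)
E
python3 - <<'E'
from h import *
rows([.529,-.046,.15],tool([0,0,-1],[1,0,0]),16,1)
E
```

```text
[0.14, -0.51, -0.77, -0.45, -0.0, 0.0, 1]
[0.14, -0.44, -0.81, -0.45, -0.0, 0.0, 1]
[0.14, -0.38, -0.84, -0.45, -0.0, 0.0, 1]
[0.14, -0.31, -0.87, -0.45, -0.0, 0.0, 1]
[0.14, -0.24, -0.89, -0.45, -0.0, 0.0, 1]
[0.14, -0.17, -0.9, -0.45, -0.0, 0.0, 1]
[0.14, -0.1, -0.91, -0.45, -0.0, 0.0, 1]
[0.14, -0.02, -0.92, -0.45, -0.0, 0.0, 1]
[0.14, 0.05, -0.92, -0.45, -0.0, 0.0, 1]
[0.14, 0.12, -0.91, -0.45, -0.0, 0.0, 1]
[0.14, 0.19, -0.9, -0.45, -0.0, 0.0, 1]
[0.14, 0.26, -0.88, -0.45, -0.0, 0.0, 1]
[0.14, 0.33, -0.86, -0.45, -0.0, 0.0, 1]
[0.14, 0.4, -0.83, -0.45, -0.0, 0.0, 1]
[0.14, 0.46, -0.79, -0.45, -0.0, 0.0, 1]
[0.14, 0.53, -0.76, -0.45, -0.0, 0.0, 1]
```

play_rows --pt "0 -0.51 -0.77 -0.45 0 0 1" --pt "0 -0.44 -0.81 -0.45 0 0 1" --pt "0 -0.38 -0.84 -0.45 0 0 1" --pt "0 -0.31 -0.87 -0.45 0 0 1" --pt "0 -0.24 -0.89 -0.45 0 0 1" --pt "0 -0.17 -0.9 -0.45 0 0 1" --pt "0 -0.1 -0.91 -0.45 0 0 1" --pt "0 -0.02 -0.92 -0.45 0 0 1" --pt "0 0.05 -0.92 -0.45 0 0 1" --pt "0 0.12 -0.91 -0.45 0 0 1" --pt "0 0.19 -0.9 -0.45 0 0 1" --pt "0 0.26 -0.88 -0.45 0 0 1"

```text
time: 1.7
eef_pos: [0.4381, -0.1604, 0.2392]
tool_rot: [-0.413, -0.574, -0.413, 0.574]
ft_force: [0.0, -0.3, -0.1]
gripper_width: 0.998
```

play_rows --pt "0.3 0.33 -0.86 -0.45 0 0 1" --pt "0.4 0.4 -0.83 -0.45 0 0 1" --pt "0.5 0.46 -0.79 -0.45 0 0 1" --pt "0.5 0.53 -0.76 -0.45 0 0 1" --pt "0 0 0 0 0 0 1" --pt "0 0 0 0 0 0 1"

```text
time: 2.45
eef_pos: [0.5317, -0.0487, 0.1713]
tool_rot: [-0.496, -0.503, -0.497, 0.504]
ft_force: [-0.5, 0.4, 0.0]
gripper_width: 1.004
```

Run:
```python
from h import *
crop("top","t2.png",190,120,470,270,2.8);crop("side","s2.png",220,100,430,340,2.5)
go([.529,-.046,.041],tool([0,0,-1],[1,0,0]))
```

```text
t 2.55 pos [ 0.5319 -0.0493  0.1719] w 1.005 F [ 0.4  0.1 -0.1] j [-0.23  0.35 -0.25  0.97 -0.    1.36]
axes
 [[ 0.001  1.    -0.015]
 [-0.    -0.015 -1.   ]
 [-1.     0.001  0.   ]]
shift units [ 3.27 -0.08 -0.08] turn units [-0.08  0.   -0.  ]
```

View pics/s2.png

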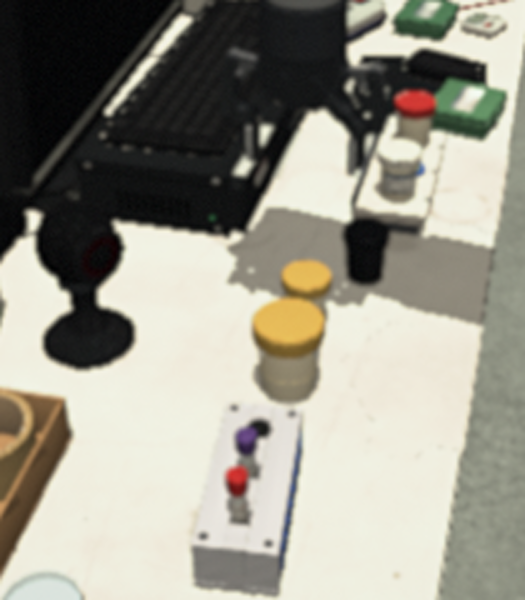

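The tool hangs above the small yellow cup with a clear way down, so I descend and close.

play_rows --pt "0.6 -0.08 -0.08 -0.08 0 0 1" --pt "0.7 0 0 0 0 0 1" --pt "0.7 0 0 0 0 0 1" --pt "0.7 0 0 0 0 0 1" --pt "0.4 0 0 0 0 0 1" --pt "0.23 0 0 0 0 0 1" --pt "0 0 0 0 0 0 1" --pt "0 0 0 0 0 0 0.3" --pt "0 0 0 0 0 0 0.3" --pt "0 0 0 0 0 0 0.3" --pt "0 0 0 0 0 0 0.3" --pt "0 0 0 0 0 0 0.3"

```text
time: 4.05
eef_pos: [0.5295, -0.0454, 0.039]
tool_rot: [0.501, 0.5, 0.5, -0.5]
ft_force: [-0.9, 1.1, 6.8]
gripper_width: 0.539
```

Run:
```python
from h import *
crop("side","s3.png",220,100,430,340,2.5)
go([.529,-.046,.039])
```

```text
t 4.1 pos [ 0.5295 -0.0454  0.0391] w 0.536 F [-1.7  0.8  6.4] j [-0.22  0.5  -0.42  0.65 -0.    1.35]
axes
 [[ 0.001  1.     0.001]
 [-0.     0.001 -1.   ]
 [-1.     0.001  0.   ]]
shift units [ 0.   -0.01  0.02] turn units None
```

View pics/s3.png

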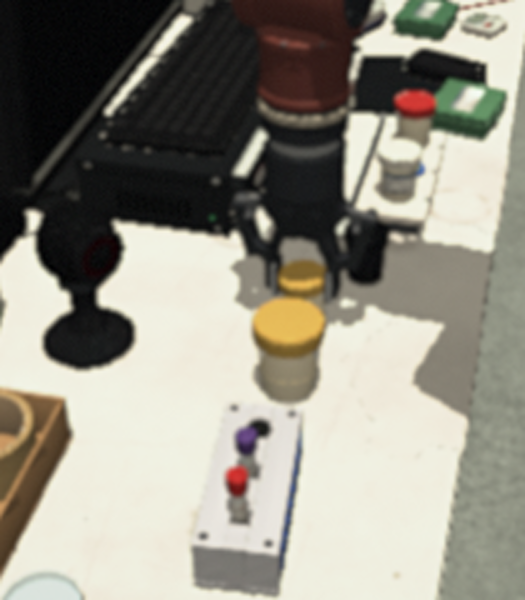

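Width 0.54 (~46 mm) means it's holding something lid-sized. I lift and check.

play_rows --pt "0 0 0 0 0 0 0.3" --pt "-0.3 0 0 0 0 0 0.3" --pt "-0.7 0 0 0 0 0 0.3" --pt "-0.8 0 0 0 0 0 0.3" --pt "-0.8 0 0 0 0 0 0.3" --pt "-0.4 0 0 0 0 0 0.3" --pt "0 0 0 0 0 0 0.3"

```text
time: 4.97
eef_pos: [0.5298, -0.0454, 0.1598]
tool_rot: [0.501, 0.5, 0.499, -0.499]
ft_force: [-0.5, -0.5, -0.7]
gripper_width: 0.536
```

Run:
```python
from h import *
crop("side","s4.png",220,100,430,340,2.5)
go([.473,-.319,.159],tool([0,0,-1],[1,0,0]))
```

```text
t 5.025 pos [ 0.5292 -0.0453  0.1587] w 0.539 F [-0.9 -0.6 -0.6] j [-0.22  0.36 -0.28  0.93 -0.    1.35]
axes
 [[ 0.001  1.     0.001]
 [-0.     0.001 -1.   ]
 [-1.     0.001  0.   ]]
shift units [-0.01 -1.41  6.84] turn units [ 0.    0.   -0.01]
```

View pics/s4.png

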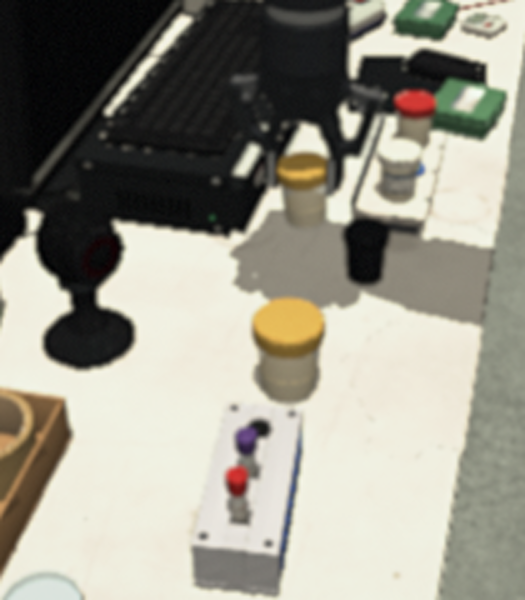

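The cup hangs upright in the jaws, lid at side (342,165). I carry it over to the shelf.

play_rows --pt "0 -0.15 0.5 0 0 0 0.3" --pt "0 -0.16 0.8 0 0 0 0.3" --pt "0 -0.16 0.8 0 0 0 0.3" --pt "0 -0.16 0.8 0 0 0 0.3" --pt "0 -0.16 0.8 0 0 0 0.3" --pt "0 -0.16 0.8 0 0 0 0.3" --pt "0 -0.16 0.8 0 0 0 0.3" --pt "0 -0.16 0.8 0 0 0 0.3" --pt "0 -0.14 0.5 0 0 0 0.3" --pt "0 0 0.24 0 0 0 0.3" --pt "0 0 0 0 0 0 0.3" --pt "0 0 0 0 0 0 0.3"

```text
time: 6.52
eef_pos: [0.4729, -0.318, 0.158]
tool_rot: [0.5, 0.5, 0.501, -0.5]
ft_force: [0.1, 0.2, -1.1]
gripper_width: 0.538
```

Run:
```python
from h import *
crop("side","s5.png",320,90,430,200,5)
go([.473,-.319,.0695],tool([0,0,-1],[1,0,0]))
print(proj("side",[.473,-.319,.18]))
```

```text
t 6.575 pos [ 0.4729 -0.318   0.1581] w 0.534 F [0.9 0.  0.4] j [-0.72  0.43 -0.17  0.97  0.    0.85]
axes
 [[-0.     1.     0.002]
 [ 0.     0.002 -1.   ]
 [-1.    -0.    -0.   ]]
shift units [2.21 0.   0.03] turn units [ 0.01 -0.    0.  ]
[383.99884345 119.55497467]
```

View pics/s5.png

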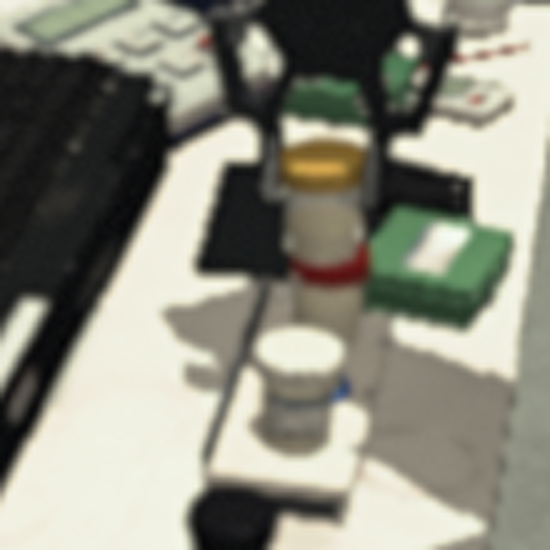

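Lid at side (384,122), within about 3 px of the prediction. Lowering.

play_rows --pt "0.4 0 0.03 0 0 0 0.3" --pt "0.5 0 0 0 0 0 0.3" --pt "0.5 0 0 0 0 0 0.3" --pt "0.4 0 0 0 0 0 0.3" --pt "0.2 0 0 0 0 0 0.3" --pt "0.1 0 0 0 0 0 0.3" --pt "0.1 0 0 0 0 0 0.3" --pt "0 0 0 0 0 0 0.3"

```text
time: 7.58
eef_pos: [0.4727, -0.3202, 0.0702]
tool_rot: [0.5, 0.5, 0.5, -0.5]
ft_force: [-0.7, 0.3, -0.2]
gripper_width: 0.538
```

Run:
```python
from h import *
crop("side","s6.png",320,90,430,200,5)
go([.473,-.319,.069],tool([0,0,-1],[1,0,0]))
```

```text
t 7.625 pos [ 0.4728 -0.3202  0.0704] w 0.535 F [-0.1  0.6  0.1] j [-0.72  0.52 -0.28  0.77  0.    0.85]
axes
 [[ 0.     1.     0.001]
 [-0.     0.001 -1.   ]
 [-1.     0.     0.   ]]
shift units [ 0.03  0.   -0.03] turn units [ 0.  0. -0.]
```

View pics/s6.png

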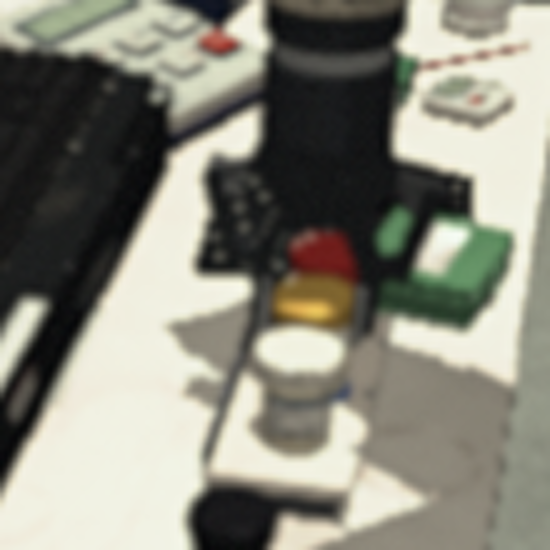

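play_rows --pt "0.04 0 0 0 0 0 0.3" --pt "0 0 0 0 0 0 0.3" --pt "0 0 0 0 0 0 0.7" --pt "0 0 0 0 0 0 0.8" --pt "0 0 0 0 0 0 0.8" --pt "0 0 0 0 0 0 0.8" --pt "-0.3 0 0 0 0 0 0.8" --pt "-0.7 0 0 0 0 0 0.8" --pt "-0.8 0 0 0 0 0 0.8" --pt "-0.8 0 0 0 0 0 0.8" --pt "-0.4 0 0 0 0 0 0.8" --pt "0 0 0 0 0 0 0.8"

```text
time: 9.12
eef_pos: [0.4734, -0.3207, 0.1904]
tool_rot: [0.501, 0.5, 0.499, -0.5]
ft_force: [-0.3, -0.1, -0.6]
gripper_width: 0.801
```

Run:
```python
from h import *
crop("side","s7.png",320,90,430,200,5);crop("top","t7.png",370,210,480,270,6)
im=eyes.snapshot("top")
for b in blobs(im,(18,120,60),(32,255,255),(370,200,480,270),8): print(b, onz("top",*b[0],.09))
for b in blobs(im,(0,150,80),(6,255,255),(370,200,480,270),8): print(b, onz("top",*b[0],.09))
# tube target
yd=np.array([.5078-.5166,.248-.159]); print("row yaw deg",np.degrees(np.arctan2(-yd[0],yd[1])))
go([.5125,.205,.16],tool([0,0,-1],[.995,.1,0]))
```

```text
(array([426.95057034, 243.78707224]), [48, 35, 18, 19, 263]) [ 0.47210616 -0.31775233  0.09      ]
row yaw deg 5.646846190601964
t 9.275 pos [ 0.4723 -0.3198  0.1879] w 0.8 F [-0.4  0.2 -0.4] j [-0.72  0.41 -0.12  1.04  0.    0.85]
axes
 [[-0.001  1.     0.001]
 [ 0.001  0.001 -1.   ]
 [-1.    -0.001 -0.001]]
shift units [  0.71   1.01 -13.12] turn units [-0.57 -0.    0.  ]
```

View pics/s7.png

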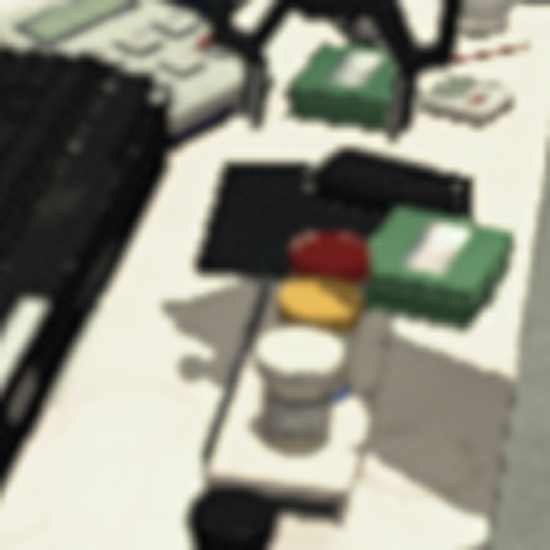

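View pics/t7.png

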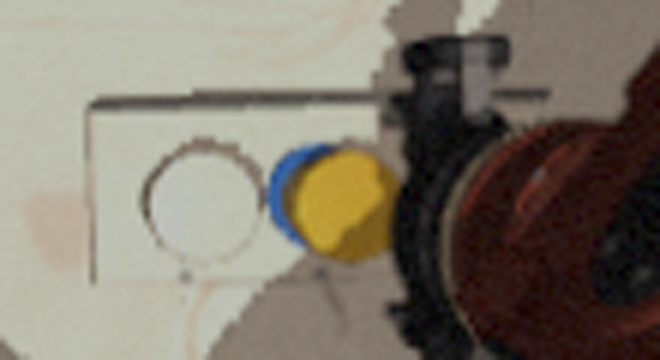

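The cup is released and upright: lid centre (0.472, -0.318) against mat (0.473, -0.320). The blue crescent in the top view is parallax. Now to the purple tube.

play_rows --pt "0 0 -0.6 0 0 0 0.8" --pt "0 0 -0.95 0 0 0 0.8" --pt "0 0 -0.95 0 0 0 0.8" --pt "0 0 -0.95 0 0 0 0.8" --pt "0 0 -0.95 0 0 0 0.8" --pt "0 0.1 -0.95 0 0 0 0.8" --pt "0 0.1 -0.95 0 0 0 0.8" --pt "0 0.1 -0.95 0 0 0 0.8" --pt "0 0.1 -0.95 0 0 0 0.8" --pt "0 0.1 -0.95 0 0 0 0.8" --pt "0 0.1 -0.95 0 0 0 0.8" --pt "0 0.1 -0.95 0 0 0 0.8"

```text
time: 10.78
eef_pos: [0.4991, 0.1239, 0.1879]
tool_rot: [0.5, 0.499, 0.501, -0.5]
ft_force: [0.1, -0.8, -0.4]
gripper_width: 0.801
```

play_rows --pt "0 0.1 -0.8 0 0 0 0.8" --pt "0 0.1 -0.7 0 0 0 0.8" --pt "0 0.1 -0.5 0 0 0 0.8" --pt "0 0 0 -0.57 0 0 0.8" --pt "0.3 0 0 0 0 0 0.8" --pt "0 0 0 0 0 0 0.8"

```text
time: 11.52
eef_pos: [0.5112, 0.2015, 0.175]
tool_rot: [0.523, 0.474, 0.524, -0.476]
ft_force: [0.8, -0.7, -0.8]
gripper_width: 0.799
```

Run:
```python
from h import *
crop("side","s8.png",250,200,400,360,4)
im=eyes.snapshot("side")
for b in blobs(im,(126,60,30),(155,255,255),(230,200,400,340),8): print(b, onz("side",*b[0],.086))
go([.5125,.207,.073],tool([0,0,-1],[.995,.1,0]))
```

```text
(array([318.42105263, 274.73684211]), [84, 70, 10, 11, 76]) [0.51160816 0.20564693 0.086     ]
t 11.625 pos [0.512  0.2016 0.1761] w 0.799 F [ 0.3 -0.8  0.2] j [ 0.24  0.38 -0.19  1.    0.    1.71]
axes
 [[-0.001  0.995  0.098]
 [-0.     0.098 -0.995]
 [-1.    -0.001  0.   ]]
shift units [ 2.58  0.03 -0.13] turn units [-0.01  0.    0.01]
```

View pics/s8.png

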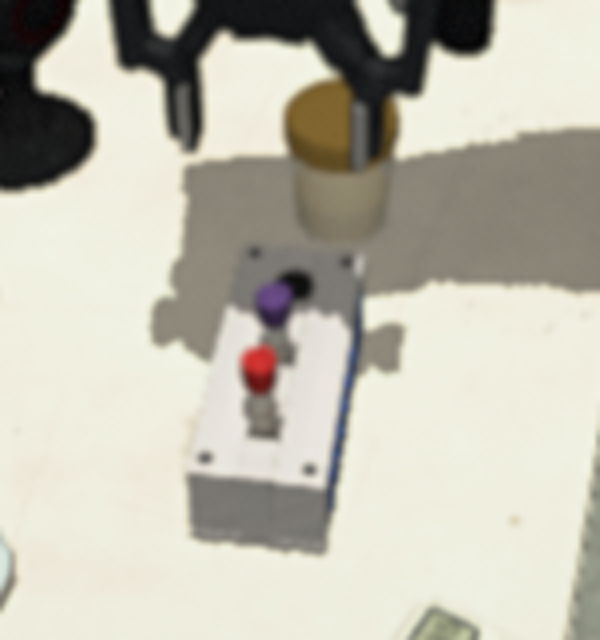

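Purple cap confirmed at side (318,275), world (0.512, 0.206). Descending and gripping.

play_rows --pt "0.3 0.03 -0.12 0 0 0 0.7" --pt "0.6 0 0 0 0 0 0.7" --pt "0.6 0 0 0 0 0 0.7" --pt "0.5 0 0 0 0 0 0.7" --pt "0.35 0 0 0 0 0 0.7" --pt "0.2 0 0 0 0 0 0.7" --pt "0 0 0 0 0 0 0.5" --pt "0 0 0 0 0 0 0.3" --pt "0 0 0 0 0 0 0.1" --pt "0 0 0 0 0 0 0" --pt "0 0 0 0 0 0 0" --pt "0 0 0 0 0 0 0"

```text
time: 13.12
eef_pos: [0.5133, 0.2069, 0.0748]
tool_rot: [0.524, 0.475, 0.524, -0.474]
ft_force: [-1.0, 0.1, 4.4]
gripper_width: 0.175
```

Run:
```python
from h import *
crop("side","s9.png",250,200,400,360,4)
go([.5125,.207,.073],tool([0,0,-1],[.995,.1,0]))
```

```text
t 13.175 pos [0.5133 0.2069 0.0748] w 0.17 F [-0.5  1.   4.4] j [ 0.25  0.49 -0.32  0.76 -0.    1.72]
axes
 [[ 0.001  0.995  0.1  ]
 [ 0.     0.1   -0.995]
 [-1.     0.001 -0.   ]]
shift units [ 0.04 -0.02 -0.01] turn units [-0. -0. -0.]
```

View pics/s9.png

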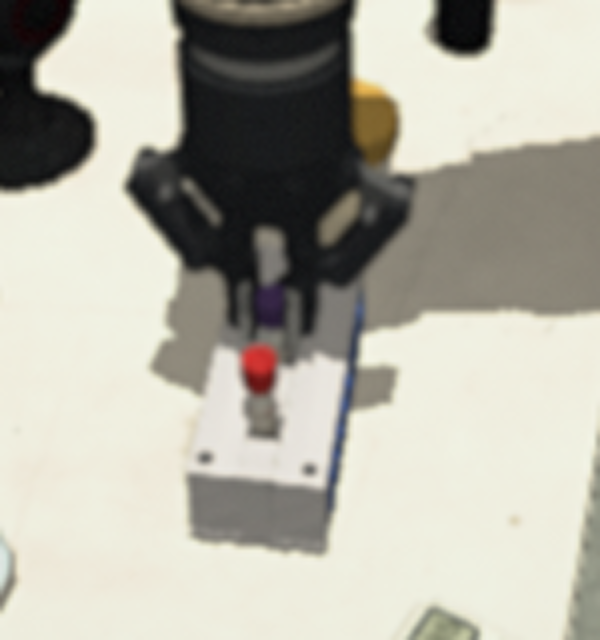

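Purple cap is between the pads at side (318,276). Drawing it straight up.

play_rows --pt "-0.2 0 0 0 0 0 0" --pt "-0.4 0 0 0 0 0 0" --pt "-0.6 0 0 0 0 0 0" --pt "-0.6 0 0 0 0 0 0" --pt "-0.5 0 0 0 0 0 0" --pt "-0.3 0 0 0 0 0 0" --pt "0 0 0 0 0 0 0" --pt "0 0 0 0 0 0 0"

```text
time: 14.18
eef_pos: [0.5127, 0.2067, 0.1779]
tool_rot: [0.524, 0.474, 0.525, -0.475]
ft_force: [0.2, 0.4, 0.2]
gripper_width: 0.177
```

Run:
```python
from h import *
crop("side","s10.png",250,150,400,310,4)
s,r=state()
for az in (8.6,30):
    a=np.radians(az)
    xt=np.array([np.sin(np.pi/4)*np.cos(a),np.sin(np.pi/4)*np.sin(a),-np.cos(np.pi/4)])
    # minimal turn from now
    x0=r.as_matrix()[:,0]; ax=np.cross(x0,xt); ax/=np.linalg.norm(ax)
    Rt=R.from_rotvec(ax*np.arccos(x0@xt))*r
    L=np.array([.621,.094,.116]); print(az,"tcp",L-.0268*xt); go(L-.0268*xt,Rt)
```

```text
8.6 tcp [0.60226261 0.09116624 0.13495046]
t 14.225 pos [0.5125 0.2067 0.1777] w 0.173 F [ 0.1  0.  -0.4] j [ 0.25  0.38 -0.18  1.   -0.    1.72]
axes
 [[-0.001  0.995  0.1  ]
 [-0.     0.1   -0.995]
 [-1.    -0.001  0.   ]]
shift units [1.07 1.94 3.1 ] turn units [0.   0.23 4.5 ]
30 tcp [0.60458842 0.08452477 0.13495046]
t 14.225 pos [0.5125 0.2067 0.1777] w 0.173 F [ 0.1  0.  -0.4] j [ 0.25  0.38 -0.18  1.   -0.    1.72]
axes
 [[-0.001  0.995  0.1  ]
 [-0.     0.1   -0.995]
 [-1.    -0.001  0.   ]]
shift units [1.07 1.99 3.27] turn units [-0.    1.85  4.11]
```

View pics/s10.png

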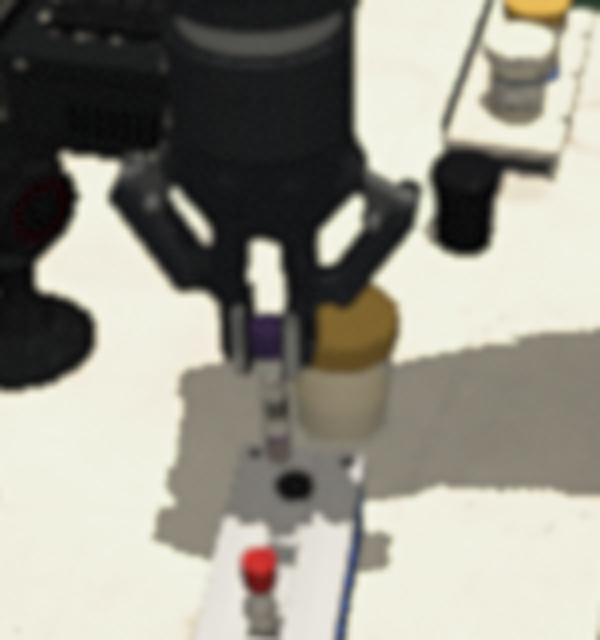

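The tube is clear of the block, nearly in line with the tool. I tilt 45° in place (well above everything), then look.

play_rows --pt "0 0 0 0 0.02 0.4 0" --pt "0 0 0 0 0.03 0.6 0" --pt "0 0 0 0 0.04 0.7 0" --pt "0 0 0 0 0.04 0.7 0" --pt "0 0 0 0 0.04 0.7 0" --pt "0 0 0 0 0.03 0.7 0" --pt "0 0 0 0 0.03 0.5 0" --pt "0 0 0 0 0 0.2 0" --pt "0 0 0 0 0 0 0"

```text
time: 15.35
eef_pos: [0.5117, 0.2065, 0.177]
tool_rot: [0.655, 0.648, 0.314, -0.229]
ft_force: [-0.4, -0.2, -0.0]
gripper_width: 0.172
```

Run:
```python
from h import *
crop("side","s11.png",220,120,420,310,4)
print("bigcup top",tri((285,227),(335.2,228.5)))
go([.602,.091,.135])
```

```text
bigcup top (array([0.52006813, 0.04889659, 0.07374582]), np.float64(0.0028092972011535306))
t 15.4 pos [0.5125 0.2067 0.1777] w 0.172 F [-0.2  0.1  0.7] j [ 0.32  0.05 -1.07 -0.32 -0.12  1.74]
axes
 [[ 0.698  0.707  0.114]
 [ 0.106  0.056 -0.993]
 [-0.708  0.705 -0.036]]
shift units [2.01 0.67 3.17] turn units None
```

View pics/s11.png

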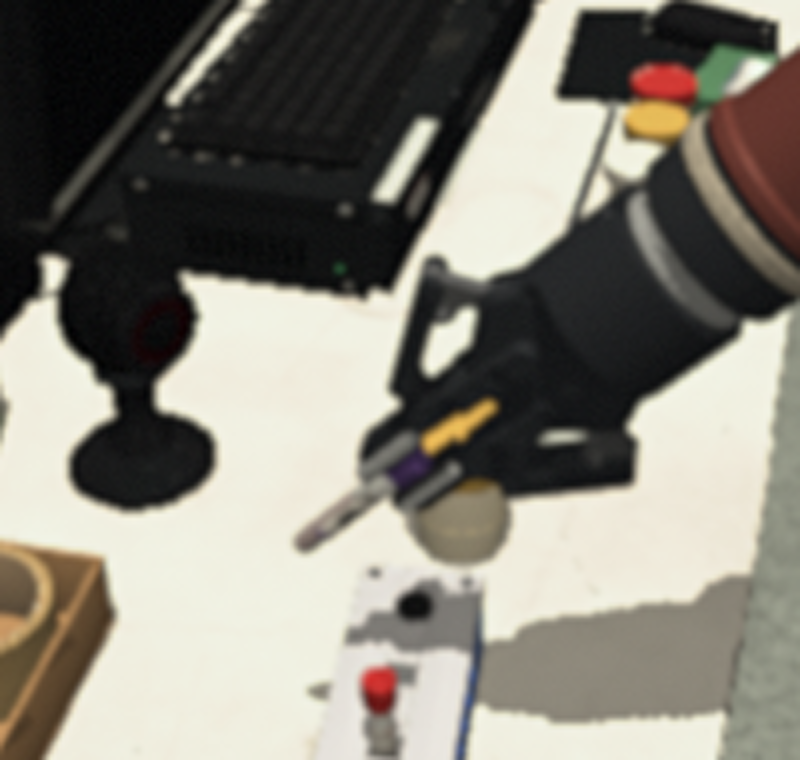

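The tube leans about 45°, cap up and toward the arm. Now to the reading spot, first forward, then sideways and down.

play_rows --pt "0.4 0.4 0.06 0 0 0 0" --pt "0.45 0.45 0.08 0 0 0 0" --pt "0.45 0.45 0.08 0 0 0 0" --pt "0.27 0.29 0.04 0 0 0 0" --pt "0.08 -0.17 0.5 0 0 0 0" --pt "0.1 -0.2 0.7 0 0 0 0" --pt "0.1 -0.2 0.7 0 0 0 0" --pt "0.1 -0.2 0.6 0 0 0 0" --pt "0.06 -0.15 0.41 0 0 0 0" --pt "0 0 0 0 0 0 0" --pt "0 0 0 0 0 0 0"

```text
time: 16.77
eef_pos: [0.603, 0.0913, 0.1364]
tool_rot: [0.655, 0.648, 0.313, -0.228]
ft_force: [-0.1, 0.5, -0.4]
gripper_width: 0.172
```

Run:
```python
from h import *
crop("side","s12.png",220,120,420,310,4);crop("top","t12.png",220,110,380,260,4)
go([.602,.091,.135]); s,r=state(); L=s['eef_pos']+.0268*r.as_matrix()[:,0]
print("label",L,"side px",4*(proj("side",L)-[220,120]),"top px",4*(proj("top",L)-[220,110]))
F=s['eef_pos']+.0668*r.as_matrix()[:,0]; print("foot side px",4*(proj("side",F)-[220,120]),4*(proj("top",F)-[220,110]))
S=[.621,.094,.116]; print("spot",4*(proj("side",S)-[220,120]))
```

```text
t 16.875 pos [0.6029 0.0917 0.1365] w 0.175 F [-0.2  0.5 -0.2] j [-0.04  0.24 -1.02 -0.47  0.14  1.49]
axes
 [[ 0.7    0.705  0.115]
 [ 0.107  0.056 -0.993]
 [-0.706  0.707 -0.037]]
shift units [ 0.01 -0.04  0.01] turn units None
label [0.6217065  0.09452524 0.11756483] side px [250.26106147 390.98958949] top px [179.14321794 311.67179237]
foot side px [202.43378658 429.54021366] [179.35349907 272.54416467]
spot [252.06662413 392.97333515]
```

View pics/s12.png

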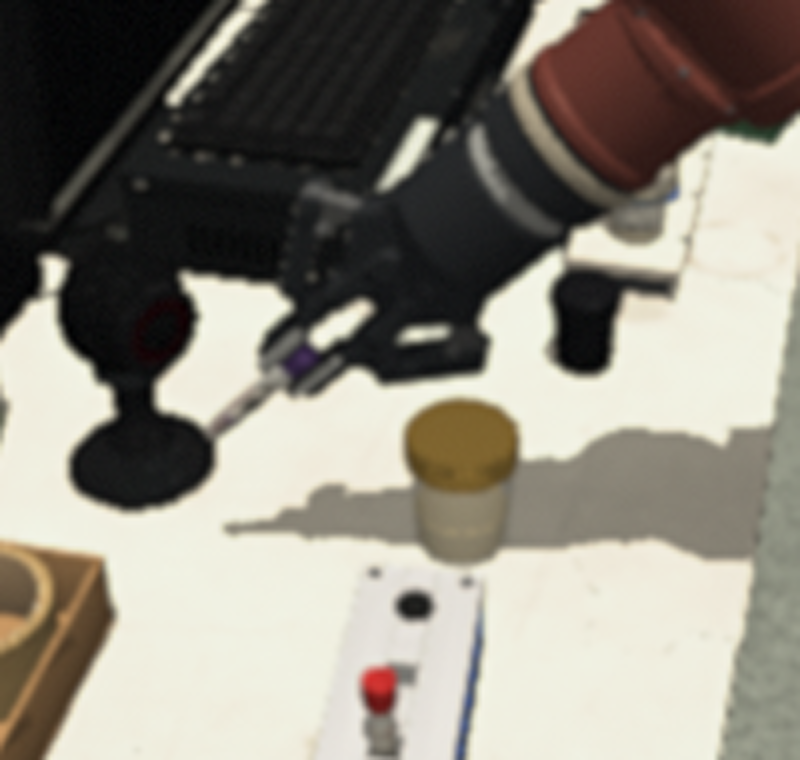

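View pics/t12.png

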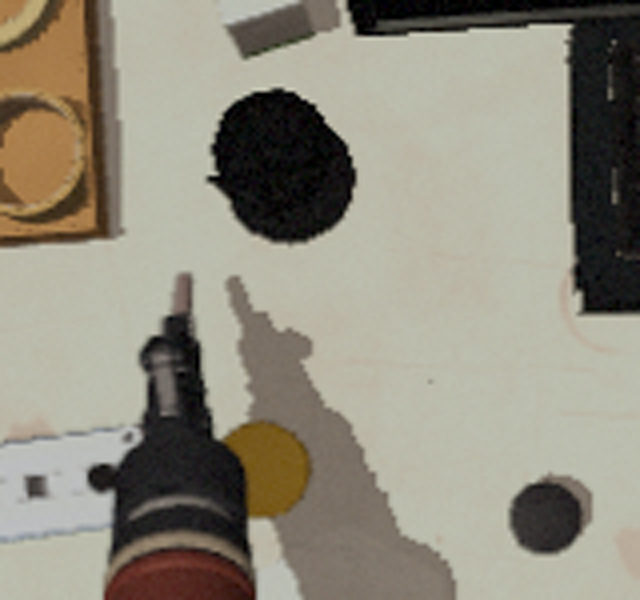

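Two checks here. The tube foot sits where predicted (side (212,432), top (184,275) in the crops). But there is a nub on the reader at top crop (213,180) that I had not used, so I need to test whether it fits the lens direction from the red ring.

Run:
```python
from h import *
C=np.array([.7235,.0325,.116])
for a in (31,45,64):
    d=np.array([-np.cos(np.radians(a)),np.sin(np.radians(a)),0]); X=C+.04*d
    print(a,"lens side s12px",4*(proj("side",X)-[220,120]),"top t12px",4*(proj("top",X)-[220,110]))
    # ring radius 14mm at sphere
    e=np.cross(d,[0,0,1]); pts=[C+.0365*d+.014*(np.cos(t)*e+np.sin(t)*np.array([0,0,1])) for t in np.linspace(0,6.28,60)]
    q=np.array([4*(proj("side",p)-[220,120]) for p in pts]).astype(np.float32); print("  ring ellipse",cv2.fitEllipse(q))
print("ball side",4*(proj("side",C)-[220,120]))
im=eyes.snapshot("side")[165:225,225:285].astype(int)
m=((im[:,:,0]-im[:,:,1]>18)&(im[:,:,0]<130)).astype(np.uint8)
ys,xs=np.nonzero(m); print(len(xs),"obs ring",[(4*(v+o)) for v,o in((xs.mean(),5),(ys.mean(),45))])
c=max(cv2.findContours(m,0,1)[0],key=len); print(cv2.fitEllipse(c), cv2.boundingRect(c))
for z in (0,.05,.116): print("nub",z,onz("top",220+211/4,110+180/4,z))
```

```text
31 lens side s12px [162.61931022 331.44736773] top t12px [243.33550599 205.07936947]
  ring ellipse ((158.72218322753906, 328.79974365234375), (35.075016021728516, 50.22777557373047), 35.568485260009766)
45 lens side s12px [147.26497758 337.60618133] top t12px [231.25867855 196.00904876]
  ring ellipse ((144.7664337158203, 334.34967041015625), (39.53384780883789, 50.63618850708008), 54.28185272216797)
64 lens side s12px [123.88127355 342.57039049] top t12px [219.16579025 179.58828871]
  ring ellipse ((123.57746124267578, 338.8165283203125), (41.48610305786133, 50.977542877197266), 85.7804946899414)
ball side [121.26883232 302.91358564]
1 obs ring [np.float64(176.0), np.float64(304.0)]Traceback (most recent call last):
  File "<stdin>", line 13, in <module>
cv2.error: OpenCV(4.12.0) /io/opencv/modules/imgproc/src/shapedescr.cpp:361: error: (-201:Incorrect size of input array) There should be at least 5 points to fit the ellipse in function 'fitEllipseNoDirect'
```

Run:
```python
from h import *
C=np.array([.7235,.0325,.116]); d=np.array([-.857,.515,0]); e=np.array([.515,.857,0])
for o,r in ((.0365,.014),(.037,.017),(.04,.015)): print("ring rim top px",4*(proj("top",C+o*d+r*e)-[220,110]))
for z in (0,.116): print("nub",z,onz("top",220+211/4,110+180/4,z), np.linalg.norm(onz("top",220+211/4,110+180/4,z)[:2]-C[:2]))
s,r=state(); L=s['eef_pos']+.0268*r.as_matrix()[:,0]
print("label-spot mm",1000*(L-(C+.12*d)), s['joint_velocities'].round(3), s['gripper_width'])
im=eyes.snapshot("top")
for b in blobs(im,(18,120,60),(32,255,255),(400,225,450,265),8): print(b, onz("top",*b[0],.09))
crop("top","t13.png",370,210,480,270,6)
```

```text
ring rim top px [227.28548349 189.55024359]
ring rim top px [222.86164423 187.91535528]
ring rim top px [223.17190384 193.5013175 ]
nub 0 [0.72486015 0.09035644 0.        ] 0.05787242418789494
nub 0.116 [0.70581927 0.07369676 0.116     ] 0.04483058520796391
label-spot mm [1.00616511 0.25235464 1.54122901] [ 0.     0.001 -0.001 -0.002  0.    -0.001] 0.17533627724318834
(array([427.33088235, 243.76102941]), [18, 10, 19, 19, 272]) [ 0.47215303 -0.31873725  0.09      ]
```

View pics/t13.png

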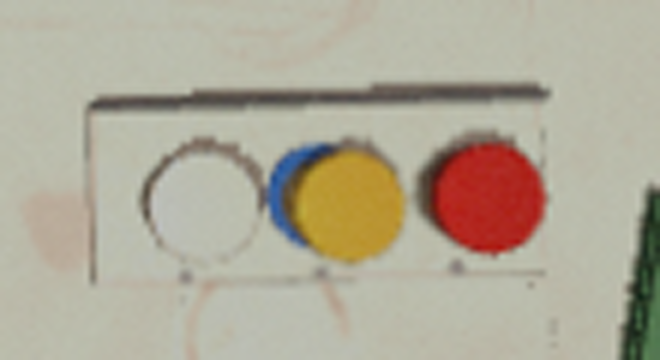

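The ring's position and tilt in the side view fit a lens direction of about 31° from -x. The nub lies near where that ring's rim would stick out, so I read it as the rim. The yellow cup is at (0.472, -0.319), in line with the other two lids. Handing in.

```bash
python3 -c "
from cell import ticket
print(ticket.hand_in())"
```

```text
the job is handed in; nothing more can be done
None
```

I set the yellow-lidded cup on the free middle mat and let it go. Then I drew the purple-capped tube out of the block, leaned it to 45° with the cap up, and handed in at about 17 s while still holding it in front of the lens.

**Cup:** the last picture puts the lid centre about 1–2 mm from the mat's centre. The cup is upright, in one row with the red and white lids, and those two showed no visible movement.

**Tube:** the label came out about 2 mm from the estimated reading spot. That is worked out from the arm pose and the grip, not seen directly. The seen tube foot was within about 10 px of the prediction in a 4x-enlarged picture. The arm was still, with the grip closed on the cap (opening 0.175).

**One doubt:** a small nub on the reader in the top view lay about 15 px (in a 4x crop) from where I expected the lens ring's rim. I took it to be that rim, because the red ring in the side view fitted the lens direction to about 1 px. No other check disagreed.

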